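# Test the blue lamp battery

### The job

Switch the battery tester on by pushing the orange-tipped lever of the yellow isolator box all the way over, away from the robot, and leave it on. Then, with a closed fingertip, gently press the white test button of the bay that holds the blue battery right down, keep it down for about a second, let it come up again and withdraw. Leave the other test buttons alone, do not pick up or shift any battery, and do not disturb anything else on the bench.

Things in the scene. Friction and masses are not known exactly. Their poses are not given: they have to be found in the camera images.
- battery_blue: blue plastic lamp-battery case, 80 x 55 x 42 mm (x, y, z), 0.21 to 0.42 kg, black stripe and two brass studs on top, lying loose in one of the tester's four bays (any of them); origin at the centre of its underside
- battery_red: red plastic lamp-battery case, 80 x 55 x 42 mm (x, y, z), 0.21 to 0.42 kg, black stripe and two brass studs on top, lying loose in one of the tester's four bays (any of them); origin at the centre of its underside
- battery_yellow: yellow plastic lamp-battery case, 80 x 55 x 42 mm (x, y, z), 0.21 to 0.42 kg, black stripe and two brass studs on top, lying loose in one of the tester's four bays (any of them); origin at the centre of its underside
- battery_green: green plastic lamp-battery case, 80 x 55 x 42 mm (x, y, z), 0.21 to 0.42 kg, black stripe and two brass studs on top, lying loose in one of the tester's four bays (any of them); origin at the centre of its underside
- tester: grey four-bay battery tester fixed to the bench, 200 x 380 x 30 mm (x, y, z), origin at the centre of its underside. Bays 0 to 3 at local y = -135, -45, 45, 135 mm, x = 40 mm: black frames 94 x 69 mm, 10 mm high; a battery's origin is within 5 mm of its bay's centre, 30 mm up. Each bay's test button is at local x = -68 mm, on the robot's side, joined to it by a white line
- button0_top (a point): centre of the top face of the white test button of bay 0, 26 mm across, in a black round housing 42 mm across; 53 mm above the bench when up; moves down with the button
- button0 (a joint): travel of the test button of bay 0: 0 up, 0.007 m fully down (vertical); spring, 1.5 N to start it, 5 N fully down, comes up by itself
- button1_top (a point): centre of the top face of the white test button of bay 1, 26 mm across, in a black round housing 42 mm across; 53 mm above the bench when up; moves down with the button
- button1 (a joint): travel of the test button of bay 1: 0 up, 0.007 m fully down (vertical); spring, 1.5 N to start it, 5 N fully down, comes up by itself
- button2_top (a point): centre of the top face of the white test button of bay 2, 26 mm across, in a black round housing 42 mm across; 53 mm above the bench when up; moves down with the button
- button2 (a joint): travel of the test button of bay 2: 0 up, 0.007 m fully down (vertical); spring, 1.5 N to start it, 5 N fully down, comes up by itself
- button3_top (a point): centre of the top face of the white test button of bay 3, 26 mm across, in a black round housing 42 mm across; 53 mm above the bench when up; moves down with the button
- button3 (a joint): travel of the test button of bay 3: 0 up, 0.007 m fully down (vertical); spring, 1.5 N to start it, 5 N fully down, comes up by itself
- isolator: yellow isolator box fixed to the bench, 110 x 90 x 30 mm, left or right of the tester; origin at the centre of its underside; the lever is pushed towards its +x to switch on; on it a grey block 70 x 50 x 25 mm carries the lever, whose pivot (axis along the box's y) is 52 mm above the box's origin
- lever_tip (a point): centre of the orange ball, 26 mm across, at the end of the isolator's lever, 70 mm from the pivot on a 10 mm steel stem; 113 mm above the bench at either end of its swing, 122 mm when upright
- lever (a joint): angle of the isolator's lever: 0 leaning 0.5 rad from vertical to the box's -x (off), 1.0 leaning 0.5 rad to its +x (on, against its stop); about 1 N at the ball moves it, and it stays where it is left; it starts between 0 and 0.15
- iron_stand: black stand 110 x 80 mm with a yellow soldering iron lying in it, about 100 mm high, fixed to the bench on the other side of the tester from the isolator; origin at the centre of its underside; the iron lies along its x and overhangs the base by 20 mm on its -x side and 35 mm on its +x side; leave alone
- spool_orange: solder reel with orange top flange, 60 mm across, 55 mm high, loose, upright between robot and tester; origin at the centre of its underside
- spool_white: solder reel with white flanges, 48 mm across, 45 mm high, loose, upright between robot and tester; origin at the centre of its underside
- flux_tin: closed flux tin with a blue band, 64 mm across, 55 mm high, loose, at one of the far corners of the tester; origin at the centre of its underside
- cap_lamp: black cap-lamp head with white bezel, face down, 74 mm across, 48 mm high, loose, at one of the far corners of the tester; origin at the centre of its underside
- screwdriver: screwdriver lying loose beyond the tester, roughly along y; about 0.2 m long and 26 mm thick; origin at the middle of its underside
Not all that is in view belongs to the job. What is meant by the isolator is not green, and is the smaller of those in its own colour. Leave any brown look-alike of the battery_blue alone.

How it is judged:
By the outcome, as a careful person would: the job done as asked, in the order asked, and still so for the second after the job is handed in, with the robot touching nothing.
It also fails if it takes over 45 s, if anything falls off the work surface, if the arm or the gripper's body presses on something with over 40 N, if the wrist force passes 120 N, or if a joint passes its speed limit or range.

### The arm

A 7-joint arm with a two-finger parallel gripper is mounted at the origin on the work surface. World frame = base frame: x ahead of the robot, y to its left, z up, the work surface at z = 0. Lengths are in mm, angles in rad, forces in N, time in s.
With the tool pointing down it reaches from about 350 to 900 mm from the base axis. Payload 19.9 kg.
Tool frame: the origin (TCP) lies at the very end of the fingers, on their centre line; the grasp point (between the pads) lies 19 mm behind it; z points along the fingers, y is the line along which they close (so a half turn about z gives the same grasp; the last joint's range is limited). The gripper opens to 85 mm and grips with 20 to 120 N. Pads are 22 mm wide; open, the fingers measure 114 mm over their backs; the gripper's body (76 mm by 85 mm) begins 54 mm behind the grasp point. The pads swing forward as they close: fully open they stand 13 mm farther back than shut.
Start: joints at [-0.042, 0.417, -0.01, 1.614, 0.005, 1.111, -0.053], TCP at [624.981, 0.003, 231.26] pointing down, gripper open.
Joint ranges: [-2.81, 2.81], [-0.39, 2.02], [-1.27, 1.25], [0.06, 2.57], [-1.19, 4.33], [0.19, 2], [-2.82, 2.82]. Speed limits (rad/s): [1.89, 1.89, 2.39, 2.39, 3.01, 3.01, 3.01].

### API

Orientations are given as a 3x3 rotation matrix whose columns are the frame's x, y, z axes.
In Python, from bench import r gives the robot as it stands.
- The arm moves only by the tool play_rows, never from a script. Its argument "deltas" is a list of rows, each an object of numbers: "tx", "ty", "tz": the shift along the world's x, y, z in cm; "ax", "ay", "az": the turn, a rotation vector about the world's x, y, z in degrees; "fingers": the closure, from -1 (fully open) to 1 (shut), so that 0 is half open. In form: [{"tx": .., "ty": .., "tz": .., "ax": .., "ay": .., "az": .., "fingers": ..}, ...]. A call has 1 to 20 rows; each row is the pose to reach, as a shift and turn from the pose commanded when the call began; what a row does not reach only later rows make up. A row lasts 1/8 s, in which the tool goes at most 62.5 mm and 10.7 degrees, less where a joint would pass 70% of its speed; a pose out of reach is approached as far as the arm can. A call with a gripper value outside its range is refused whole. The fingers move at their own pace and stop on an object; the grip force is fixed at half the most. Time passes only in rows, so rows that repeat a pose let the fingers close. It gives the time, the measured TCP pose, the force, the opening and the grip force at its end, in the units of the state.
- r.state(): the state, without advancing time (a new reading comes with each control period).
- r.get_image(name): name is "scene" or "side" or "wrist"; returns the picture (420x560x3 uint8, red, green, blue); there is no depth.
- r.get_calibration(name): a dict with "fx", "fy", "cx", "cy" (pixels), "R" (3x3) and "t" (3): a world point X has camera coordinates R X + t; the wrist camera has in their place "T_tool_cam" (4x4, takes a point from camera to tool coordinates, whose origin is the TCP and whose axes are the flange's). Camera axes: x right, y down, z forward; pixel columns grow to the right and rows downward; lengths in mm; the calibration is good to about 2 mm. The wrist camera is an equidistant fisheye: a pixel r from the principal point sees the ray r / f radians off the axis. A picture is of the moment at which its call begins: read the wrist's pose just before it. get_calibration takes no time and is no camera call.
- r.job_done(): hands the job in; it is judged then, once.
Trained networks look in the newest picture that a camera, given by its name, has taken for a name from the list of things; names that differ only in an ending like _2 or _b are one class to them, and where a whole thing is asked for, a point or a joint stands for the part that bears it (a point fixed in the world has none). Each returns a list of dicts, best first, with "confidence" (0 to 1); they miss things now and then, are a little off and sometimes report something else, mostly with a low value. They report only what shows in the picture. A call takes as long as a camera call. They do not tell look-alikes from the thing itself.
- r.search_frame(camera, target): "extent" ([centre column, centre row, width, height] in pixels, round what is visible of it).
The state is a dict: "clock": time; "joint_positions": joint angles; "qvel": joint speeds; "joint_torque": joint torques, N m; "tool_pos": TCP position; "orientation": TCP orientation; "wrist_force": force on the tool from outside, world axes, zero at the start; "moment": the same for the moment, N m; "finger_gap": finger opening in mm; "finger_force": force on a finger pad.
Only numpy, scipy, OpenCV 4.12 (cv2) and the standard library are available. Lean on these libraries where they do the work, as an engineer would, in place of code of your own. Each camera call takes 0.05 s, during which the arm holds its last target. There are 200 camera calls.

## Working session

There is one attempt and no reset: what is moved stays moved. The work goes in short steps, Python scripts to look and compute and a tool call to move; the robot and the scene stay as the last step left them, time stands still between calls to the robot, and variables do not carry over. Pictures are saved under pics/ and viewed, at most 10 in all, crops included, and the job is handed in when it is done.

Besides the shell and the picture viewer there is one more tool, called after ">>>" by a JSON object that holds its "name" and its "arguments". play_rows: Moves the arm, as the interface text tells. Its arguments: {"type":"object","properties":{"deltas":{"type":"array","items":{"type":"object","properties":{"tx":{"type":"number"},"ty":{"type":"number"},"tz":{"type":"number"},"ax":{"type":"number"},"ay":{"type":"number"},"az":{"type":"number"},"fingers":{"type":"number"}}}}},"required":["deltas"]}

```bash
mkdir -p pics; cat > h.py <<'E'
import numpy as np, cv2
from bench import r
def save(cam,name):
    im=r.get_image(cam); cv2.imwrite('pics/'+name,im[:,:,::-1]); return im
def onplane(cam,u,v,z):
    c=r.get_calibration(cam); R=np.array(c['R']);t=np.array(c['t'])
    d=R.T@np.array([(u-c['cx'])/c['fx'],(v-c['cy'])/c['fy'],1]); o=-R.T@t
    return o+d*(z-o[2])/d[2]
def proj(cam,X):
    c=r.get_calibration(cam); p=np.array(c['R'])@np.array(X)+np.array(c['t'])
    return [c['fx']*p[0]/p[2]+c['cx'],c['fy']*p[1]/p[2]+c['cy']]
E
python3 - <<'E'
from h import *
a=save('scene','s0.png');b=save('side','d0.png')
for cam in('scene','side'):
  for n in ['isolator','lever_tip','battery_blue','tester','button0_top']:
    print(cam,n,[(np.round(d['extent']).tolist(),round(d['confidence'],2)) for d in r.search_frame(cam,n)[:6]])
E
```

```text
scene isolator [([245.0, 279.0, 50.0, 59.0], 0.89), ([356.0, 282.0, 61.0, 55.0], 0.81), ([448.0, 269.0, 76.0, 77.0], 0.69), ([246.0, 185.0, 32.0, 18.0], 0.36)]
scene lever_tip [([363.0, 261.0, 16.0, 21.0], 0.62), ([468.0, 248.0, 28.0, 30.0], 0.59), ([255.0, 262.0, 19.0, 26.0], 0.56), ([305.0, 305.0, 26.0, 38.0], 0.34)]
scene battery_blue [([176.0, 208.0, 34.0, 23.0], 0.7), ([257.0, 201.0, 36.0, 23.0], 0.58)]
scene tester [([283.0, 220.0, 118.0, 93.0], 0.97)]
scene button0_top [([207.0, 243.0, 27.0, 43.0], 0.67), ([277.0, 180.0, 8.0, 6.0], 0.42), ([318.0, 224.0, 7.0, 9.0], 0.38), ([365.0, 264.0, 19.0, 19.0], 0.21)]
side isolator [([169.0, 234.0, 52.0, 51.0], 0.97), ([183.0, 309.0, 62.0, 68.0], 0.94), ([296.0, 314.0, 30.0, 40.0], 0.7), ([212.0, 382.0, 98.0, 75.0], 0.67), ([289.0, 243.0, 156.0, 89.0], 0.6)]
side lever_tip [([210.0, 366.0, 17.0, 27.0], 0.76), ([179.0, 287.0, 13.0, 15.0], 0.61), ([170.0, 217.0, 8.0, 18.0], 0.59)]
side battery_blue [([293.0, 209.0, 33.0, 28.0], 0.92), ([265.0, 177.0, 17.0, 21.0], 0.91), ([300.0, 240.0, 6.0, 10.0], 0.2)]
side tester [([287.0, 242.0, 157.0, 86.0], 0.61)]
side button0_top []
```

View pics/s0.png

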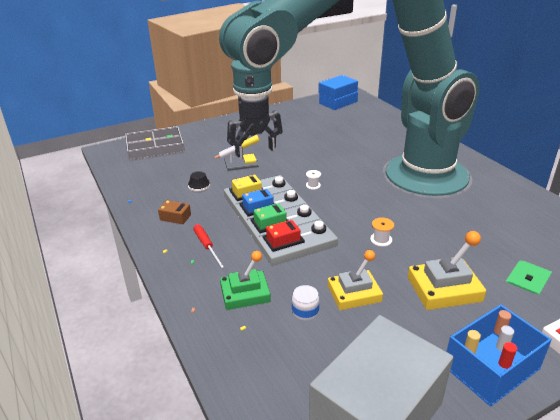

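View pics/d0.png

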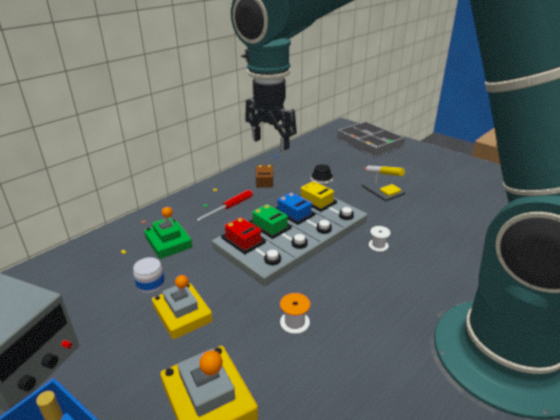

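Candidates for the isolator are, in the scene view, green (245,280), small yellow (355,282) and large yellow (447,270). I choose the small yellow one. For the battery they are blue in the bay (258,201) and a brown look-alike at (175,211); blue's button is at (291,196). Next I measure both and check the choice in a close crop.

```bash
python3 - <<'E'
from h import *
a=cv2.imread('pics/s0.png');b=cv2.imread('pics/d0.png')
A=cv2.resize(a[165:315,220:400],None,fx=4,fy=4,interpolation=3)[:600,:720]
cv2.imwrite('pics/c1.png',A)
B=cv2.resize(b[170:345,140:370],None,fx=3.4,fy=3.4,interpolation=3)
cv2.imwrite('pics/c2.png',B[:, :]);print(A.shape,B.shape)
for cam,p in (('scene',(369,256)),('side',(182,282))): print('tip',onplane(cam,*p,114))
for cam,p in (('scene',(355,282)),('side',(182,310))): print('box',onplane(cam,*p,30))
for cam,ps in (('scene',[(278,182),(291,195),(305,210),(319,227)]),('side',[(347,211),(324,225),(300,239),(272,256)])):
  for p in ps: print(cam,np.round(onplane(cam,*p,53)))
E
```

```text
(600, 720, 3) (595, 782, 3)
tip [516.4957492 369.17758   114.       ]
tip [513.35805532 367.61616625 114.        ]
box [538.61878403 353.15148193  30.        ]
box [528.57306477 369.37156002  30.        ]
scene [ 499. -122.   53.]
scene [500. -36.  53.]
scene [504.  53.  53.]
scene [513. 143.  53.]
side [ 478. -134.   53.]
side [483. -42.  53.]
side [489.  44.  53.]
side [494. 138.  53.]
```

View pics/c1.png

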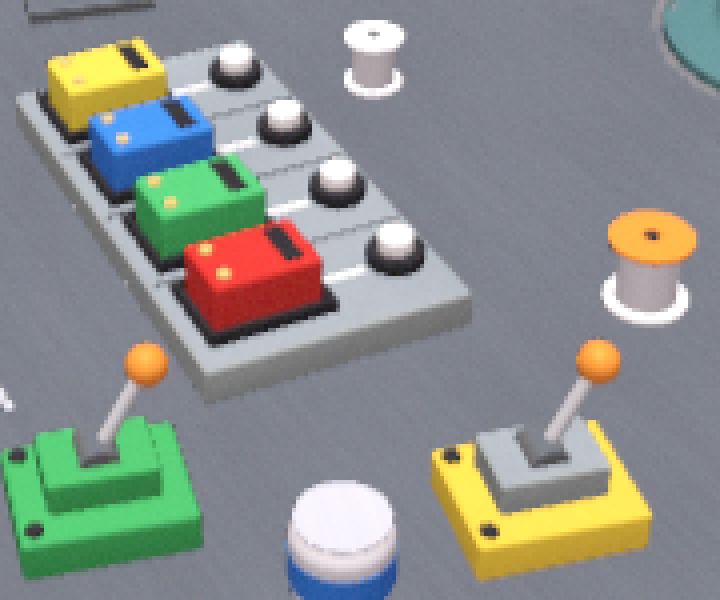

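View pics/c2.png

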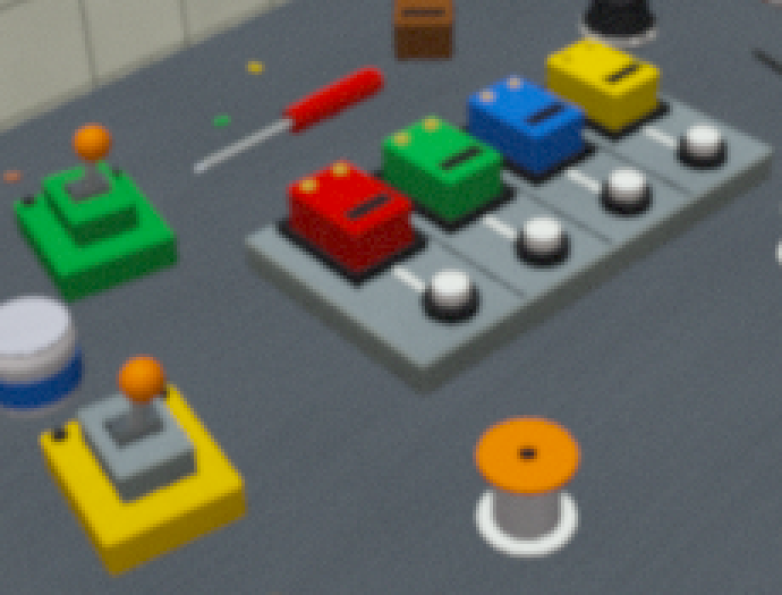

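The crops confirm the choices: the small yellow isolator has a grey block, with its lever leaning towards the robot and its ball at (598,361) in crop 1. Blue sits in the second bay from the yellow end, and its button is at (286,112) in crop 1 and (627,180) in crop 2.

```bash
python3 - <<'E'
from h import *
s=lambda x,y:(220+x/4-.4,165+y/4-.4); d=lambda x,y:(140+x/3.4-.35,170+y/3.4-.35)
for n,p,q,z in (('btn',(286,112),(627,180),53),('btnY',(236,57),(704,140),53),('btnR',(396,238),(451,285),53),('tip',(598,361),(141,379),113)):
  print(n,np.round(onplane('scene',*s(*p),z)),np.round(onplane('side',*d(*q),z)))
for p in [(432,452),(478,557),(650,518),(600,423)]: print('box',np.round(onplane('scene',*s(*p),30)))
for p in [(42,440),(110,548),(244,488),(172,386)]: print('boxd',np.round(onplane('side',*d(*p),30)))
print('green tip',onplane('scene',*s(147,364),113)[:2],'tin top',onplane('scene',*s(343,515),55)[:2],'spool',onplane('scene',*s(652,237),55)[:2],'spoolw',onplane('scene',*s(374,36),45)[:2])
print(r.state()['orientation'],r.state()['clock'])
E
```

```text
btn [494. -48.  53.] [490. -50.  53.]
btnY [ 488. -138.   53.] [ 479. -134.   53.]
btnR [507. 131.  53.] [500. 130.  53.]
tip [513. 365. 113.] [518. 367. 113.]
box [588. 307.  30.]
box [614. 397.  30.]
box [507. 419.  30.]
box [482. 335.  30.]
boxd [602. 393.  30.]
boxd [497. 417.  30.]
boxd [477. 334.  30.]
boxd [582. 307.  30.]
green tip [745.287813   237.37279662] tin top [677.70334648 351.35370955] spool [355.72526776 218.56050726] spoolw [ 370.67722265 -123.31060604]
[[ 5.55320310e-06  9.99999997e-01 -7.53424794e-05]
 [ 9.99999999e-01 -5.55701713e-06 -5.06224200e-05]
 [-5.06228386e-05 -7.53421982e-05 -9.99999996e-01]] 0.6
```

>>> {"name": "play_rows", "arguments": {"deltas": [{"tx": -2, "ty": 5, "az": -2, "fingers": 1}, {"tx": -4, "ty": 10, "az": -4, "fingers": 1}, {"tx": -6, "ty": 15, "az": -6, "fingers": 1}, {"tx": -8, "ty": 20, "az": -8, "fingers": 1}, {"tx": -10, "ty": 25, "az": -10, "fingers": 1}, {"tx": -12, "ty": 30, "az": -12, "fingers": 1}, {"tx": -14, "ty": 35, "az": -13, "fingers": 1}, {"tx": -16, "ty": 37.8, "az": -13, "fingers": 1}, {"tx": -16, "ty": 37.8, "az": -13, "fingers": 1}, {"tx": -16, "ty": 37.8, "az": -13, "fingers": 1}, {"tx": -16, "ty": 37.8, "az": -13, "fingers": 1}]}}

```text
schema error: expected keys tx, ty, tz, ax, ay, az, fingers
```

```bash
cat >> h.py <<'E'
def wray(u,v,z,st):
    c=r.get_calibration('wrist');T=np.array(c['T_tool_cam']);R=np.array(st['orientation']);p=np.array(st['tool_pos'])
    x,y=u-c['cx'],v-c['cy'];rr=np.hypot(x,y);f=c['fx'];th=rr/f
    d=np.array([x/rr*np.sin(th),y/rr*np.sin(th),np.cos(th)])
    d=R@T[:3,:3]@d; o=R@T[:3,3]+p
    return o+d*(z-o[2])/d[2]
E
python3 - <<'E'
from h import *
st=r.state(); print(st['tool_pos'],st['finger_gap'])
save('wrist','w1.png')
for d in r.search_frame('wrist','lever_tip')[:4]: print(np.round(d['extent']),d['confidence'],np.round(wray(*d['extent'][:2],113,st)))
E
```

```text
[6.24978272e+02 6.65190215e-03 2.31258474e+02] 85.55853866059046
```

View pics/w1.png

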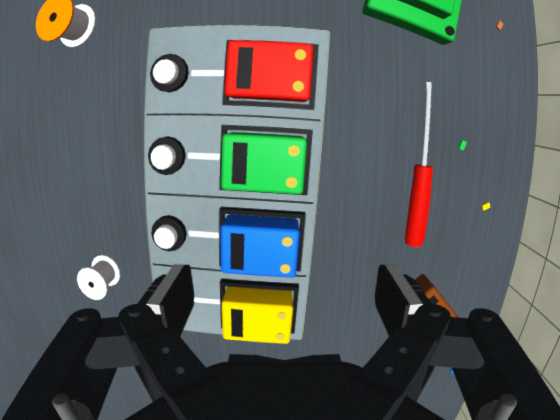

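The move was refused because every key is required. The picture still helps: it shows the tester from above, with the blue bay's button at (166,233).

```bash
python3 - <<'E'
from h import *
st=r.state()
for p in [(168,72),(162,156),(166,233)]: print(np.round(wray(*p,53,st)))
E
```

```text
[508. 123.  53.]
[499.  37.  53.]
[495. -49.  53.]
```

>>> {"name": "play_rows", "arguments": {"deltas": [{"tx": -2, "ty": 5, "tz": 0, "ax": 0, "ay": 0, "az": -2, "fingers": 1}, {"tx": -4, "ty": 10, "tz": 0, "ax": 0, "ay": 0, "az": -4, "fingers": 1}, {"tx": -6, "ty": 15, "tz": 0, "ax": 0, "ay": 0, "az": -6, "fingers": 1}, {"tx": -8, "ty": 20, "tz": 0, "ax": 0, "ay": 0, "az": -8, "fingers": 1}, {"tx": -10, "ty": 25, "tz": 0, "ax": 0, "ay": 0, "az": -10, "fingers": 1}, {"tx": -12, "ty": 30, "tz": 0, "ax": 0, "ay": 0, "az": -12, "fingers": 1}, {"tx": -14, "ty": 35, "tz": 0, "ax": 0, "ay": 0, "az": -13, "fingers": 1}, {"tx": -16, "ty": 37.8, "tz": 0, "ax": 0, "ay": 0, "az": -13, "fingers": 1}, {"tx": -16, "ty": 37.8, "tz": 0, "ax": 0, "ay": 0, "az": -13, "fingers": 1}, {"tx": -16, "ty": 37.8, "tz": 0, "ax": 0, "ay": 0, "az": -13, "fingers": 1}, {"tx": -16, "ty": 37.8, "tz": 0, "ax": 0, "ay": 0, "az": -13, "fingers": 1}]}}

```text
clock: 2.08
tool_pos: [465.8, 376.9, 231.3]
orientation: [[0.227, 0.974, 0.0], [0.974, -0.227, -0.0], [-0.0, 0.0, -1.0]]
wrist_force: [-0.8, -0.2, 0.2]
finger_gap: 0.2
finger_force: 0.0
```

```bash
python3 - <<'E'
from h import *
st=r.state(); print(st['tool_pos'],st['finger_gap'])
save('wrist','w2.png')
for d in r.search_frame('wrist','lever_tip')[:4]: print(np.round(d['extent']),d['confidence'],np.round(wray(*d['extent'][:2],113,st)))
E
```

```text
[465.82081006 376.93379958 231.31721558] 0.194877032309894
[ 86. 159.  99.  41.] 0.88 [299. 462. 113.]
[345. 205.  38.  35.] 0.73 [517. 365. 113.]
[545. 261.  21.  33.] 0.72 [748. 244. 113.]
```

View pics/w2.png

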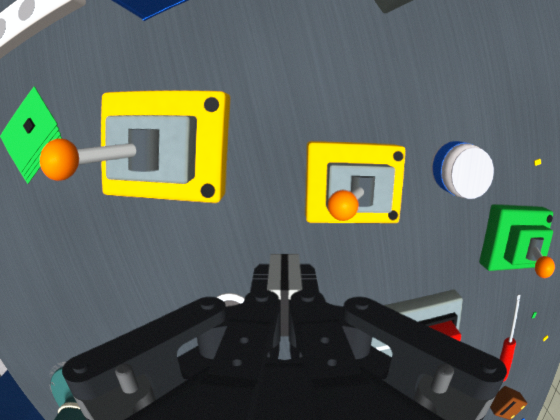

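The wrist view puts the small yellow isolator's ball at (345,205), which gives (517,365) and agrees with the other cameras. I'm lined up behind it, so I descend and push.

>>> {"name": "play_rows", "arguments": {"deltas": [{"tx": 0, "ty": 0, "tz": -4, "ax": 0, "ay": 0, "az": 0, "fingers": 1}, {"tx": 0, "ty": 0, "tz": -8, "ax": 0, "ay": 0, "az": 0, "fingers": 1}, {"tx": 0, "ty": 0, "tz": -11, "ax": 0, "ay": 0, "az": 0, "fingers": 1}, {"tx": 0, "ty": 0, "tz": -13, "ax": 0, "ay": 0, "az": 0, "fingers": 1}, {"tx": 0, "ty": 0, "tz": -13, "ax": 0, "ay": 0, "az": 0, "fingers": 1}, {"tx": 1, "ty": -0.2, "tz": -13, "ax": 0, "ay": 0, "az": 0, "fingers": 1}, {"tx": 2, "ty": -0.4, "tz": -13, "ax": 0, "ay": 0, "az": 0, "fingers": 1}, {"tx": 3, "ty": -0.7, "tz": -13, "ax": 0, "ay": 0, "az": 0, "fingers": 1}, {"tx": 4, "ty": -0.9, "tz": -13, "ax": 0, "ay": 0, "az": 0, "fingers": 1}, {"tx": 5, "ty": -1.1, "tz": -13, "ax": 0, "ay": 0, "az": 0, "fingers": 1}, {"tx": 6, "ty": -1.4, "tz": -13, "ax": 0, "ay": 0, "az": 0, "fingers": 1}, {"tx": 6.5, "ty": -1.5, "tz": -13, "ax": 0, "ay": 0, "az": 0, "fingers": 1}, {"tx": 7, "ty": -1.6, "tz": -13, "ax": 0, "ay": 0, "az": 0, "fingers": 1}, {"tx": 7, "ty": -1.6, "tz": -13, "ax": 0, "ay": 0, "az": 0, "fingers": 1}]}}

```text
clock: 3.92
tool_pos: [535.2, 361.9, 101.2]
orientation: [[0.225, 0.974, -0.0], [0.974, -0.225, -0.0], [-0.0, 0.0, -1.0]]
wrist_force: [0.7, 0.4, -0.3]
finger_gap: 0.0
finger_force: 0.0
```

```bash
python3 - <<'E'
from h import *
for cam in('scene','side'):
  im=save(cam,'p_%s.png'%cam)
  for d in r.search_frame(cam,'lever_tip')[:4]: print(cam,np.round(d['extent']),round(d['confidence'],2),np.round(onplane(cam,*d['extent'][:2],113)))
E
```

```text
scene [467. 247.  29.  33.] 0.71 [293. 454. 113.]
scene [347. 265.  11.  21.] 0.62 [579. 370. 113.]
scene [253. 262.  20.  24.] 0.53 [761. 253. 113.]
scene [292. 196.   8.   7.] 0.49 [545.  51. 113.]
side [171. 281.  17.  29.] 0.39 [531. 380. 113.]
```

>>> {"name": "play_rows", "arguments": {"deltas": [{"tx": 0.5, "ty": -0.1, "tz": 0, "ax": 0, "ay": 0, "az": 0, "fingers": 1}, {"tx": 1, "ty": -0.2, "tz": 0, "ax": 0, "ay": 0, "az": 0, "fingers": 1}, {"tx": 1, "ty": -0.2, "tz": 0, "ax": 0, "ay": 0, "az": 0, "fingers": 1}]}}

```text
clock: 4.5
tool_pos: [545.6, 359.7, 101.2]
orientation: [[0.226, 0.974, 0.0], [0.974, -0.226, -0.0], [-0.0, 0.0, -1.0]]
wrist_force: [-0.5, -0.2, -0.5]
finger_gap: 0.0
finger_force: 0.0
```

```bash
python3 - <<'E'
from h import *
a=save('scene','q1.png');b=save('side','q2.png')
f=lambda im,u,v:cv2.resize(im[v-50:v+50,u-60:u+60,::-1],(390,325),interpolation=3)
cv2.imwrite('pics/q.png',np.hstack([f(a,350,265),f(b,182,285)]))
E
```

```text
(no output)
```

View pics/q.png

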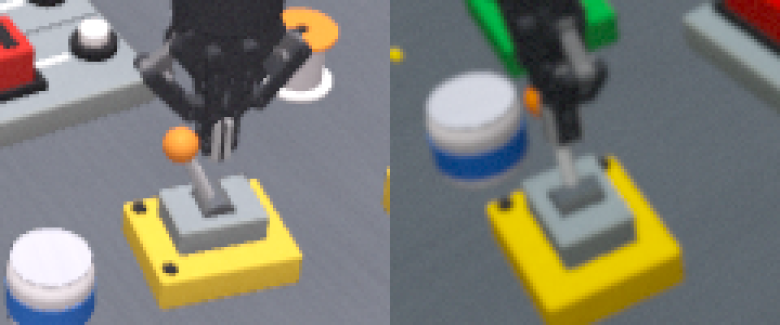

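The lever is well over and leaning away from the robot, with the ball at about (180,145) in the left crop. I'll continue in small steps until the force rises at the stop.

>>> {"name": "play_rows", "arguments": {"deltas": [{"tx": 0.3, "ty": -0.1, "tz": 0, "ax": 0, "ay": 0, "az": 0, "fingers": 1}, {"tx": 0.5, "ty": -0.1, "tz": 0, "ax": 0, "ay": 0, "az": 0, "fingers": 1}, {"tx": 0.5, "ty": -0.1, "tz": 0, "ax": 0, "ay": 0, "az": 0, "fingers": 1}]}}

```text
clock: 4.97
tool_pos: [550.1, 358.9, 101.2]
orientation: [[0.225, 0.974, -0.0], [0.974, -0.225, -0.0], [-0.0, -0.0, -1.0]]
wrist_force: [0.1, 0.1, 0.2]
finger_gap: -0.5
finger_force: 0.0
```

>>> {"name": "play_rows", "arguments": {"deltas": [{"tx": 0.3, "ty": -0.1, "tz": 0, "ax": 0, "ay": 0, "az": 0, "fingers": 1}, {"tx": 0.5, "ty": -0.1, "tz": 0, "ax": 0, "ay": 0, "az": 0, "fingers": 1}, {"tx": 0.5, "ty": -0.1, "tz": 0, "ax": 0, "ay": 0, "az": 0, "fingers": 1}]}}

```text
clock: 5.35
tool_pos: [551.9, 358.9, 100.9]
orientation: [[0.223, 0.975, -0.005], [0.975, -0.223, -0.001], [-0.002, -0.005, -1.0]]
wrist_force: [-20.9, 0.1, 10.3]
finger_gap: 0.1
finger_force: 10.4
```

```bash
python3 - <<'E'
from h import *
for i in range(3):
  print(np.round(r.state()['wrist_force'],1)); 
  st=r.state();im=r.get_image('wrist') if i==0 else r.get_image('scene')
  if i<2:
    cam=['wrist','scene'][i]
    hsv=cv2.cvtColor(im,cv2.COLOR_RGB2HSV);m=cv2.inRange(hsv,(8,190,120),(17,255,255))
    n,l,s,c=cv2.connectedComponentsWithStats(m)
    for k in range(1,n):
      if s[k,4]>25:
        q=wray(*c[k],113,st) if i==0 else onplane(cam,*c[k],113)
        print(cam,np.round(c[k]),s[k],np.round(q))
E
```

```text
[-20.9   0.1  10.3]
wrist [339. 275.] [ 316  258   52   49 1089] [578. 356. 113.]
wrist [557. 354.] [554 344   6  20  80] [738. 235. 113.]
[-21.   -0.8  10.2]
scene [472. 240.] [466 234  14  11  78] [264. 441. 113.]
scene [257. 258.] [252 254  10   7  34] [748. 245. 113.]
scene [343. 263.] [339 260  10   6  37] [581. 359. 113.]
[-20.8  -2.1   9.9]
```

The force rose to 21 N and the ball is at (578,356), where the stop was expected. I withdraw and move to above the blue bay's button.

>>> {"name": "play_rows", "arguments": {"deltas": [{"tx": -1, "ty": 0.2, "tz": 0, "ax": 0, "ay": 0, "az": 0, "fingers": 1}, {"tx": -3, "ty": 0.7, "tz": 0, "ax": 0, "ay": 0, "az": 0, "fingers": 1}, {"tx": -5, "ty": 1.1, "tz": 0, "ax": 0, "ay": 0, "az": 0, "fingers": 1}, {"tx": -6, "ty": 1.1, "tz": 4, "ax": 0, "ay": 0, "az": 0, "fingers": 1}, {"tx": -6, "ty": 1.1, "tz": 8, "ax": 0, "ay": 0, "az": 0, "fingers": 1}, {"tx": -6, "ty": -3, "tz": 10, "ax": 0, "ay": 0, "az": 3, "fingers": 1}, {"tx": -6, "ty": -8, "tz": 10, "ax": 0, "ay": 0, "az": 6, "fingers": 1}, {"tx": -6, "ty": -13, "tz": 10, "ax": 0, "ay": 0, "az": 9, "fingers": 1}, {"tx": -6, "ty": -18, "tz": 10, "ax": 0, "ay": 0, "az": 13, "fingers": 1}, {"tx": -6, "ty": -23, "tz": 10, "ax": 0, "ay": 0, "az": 13, "fingers": 1}, {"tx": -6, "ty": -28, "tz": 9, "ax": 0, "ay": 0, "az": 13, "fingers": 1}, {"tx": -6, "ty": -33, "tz": 8, "ax": 0, "ay": 0, "az": 13, "fingers": 1}, {"tx": -6, "ty": -37, "tz": 6, "ax": 0, "ay": 0, "az": 13, "fingers": 1}, {"tx": -6, "ty": -40.6, "tz": 4, "ax": 0, "ay": 0, "az": 13, "fingers": 1}, {"tx": -6, "ty": -40.6, "tz": 3, "ax": 0, "ay": 0, "az": 13, "fingers": 1}, {"tx": -6, "ty": -40.6, "tz": 3, "ax": 0, "ay": 0, "az": 13, "fingers": 1}, {"tx": -6, "ty": -40.6, "tz": 3, "ax": 0, "ay": 0, "az": 13, "fingers": 1}]}}

```text
clock: 7.62
tool_pos: [495.4, -47.0, 131.9]
orientation: [[-0.001, 1.0, 0.001], [1.0, 0.001, 0.0], [0.0, 0.001, -1.0]]
wrist_force: [0.4, -0.6, -0.3]
finger_gap: 0.3
finger_force: 0.0
```

```bash
python3 - <<'E'
from h import *
st=r.state();print(st['tool_pos'])
save('wrist','w3.png')
s=r.get_image('scene');hsv=cv2.cvtColor(s,cv2.COLOR_RGB2HSV);m=cv2.inRange(hsv,(8,190,120),(17,255,255))
n,l,S,c=cv2.connectedComponentsWithStats(m)
for k in range(1,n):
  if S[k,4]>25: print(c[k],np.round(onplane('scene',*c[k],113)))
c=r.get_calibration('wrist');T=np.array(c['T_tool_cam']);print(np.round(T,2).tolist())
E
```

```text
[495.42611795 -46.97868558 131.85568292]
[471.7375 240.325 ] [265. 441. 113.]
[257.06060606 257.57575758] [747. 245. 113.]
[343.13157895 262.39473684] [581. 358. 113.]
[[0.0, -0.96, -0.29, 72.78], [1.0, 0.0, -0.0, 0.87], [0.0, -0.29, 0.96, -143.66], [0.0, 0.0, 0.0, 1.0]]
```

View pics/w3.png

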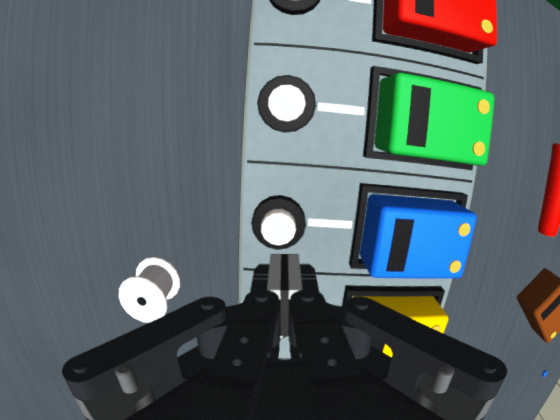

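```bash
python3 - <<'E'
from h import *
st=r.state()
for p in [(277,226),(286,102)]: print(np.round(wray(*p,53,st),1))
E
```

```text
[491.2 -52.1  53. ]
[497.4  35.7  53. ]
```

>>> {"name": "play_rows", "arguments": {"deltas": [{"tx": -0.3, "ty": -0.3, "tz": -2, "ax": 0, "ay": 0, "az": 0, "fingers": 1}, {"tx": -0.3, "ty": -0.3, "tz": -4.5, "ax": 0, "ay": 0, "az": 0, "fingers": 1}, {"tx": -0.3, "ty": -0.3, "tz": -6.5, "ax": 0, "ay": 0, "az": 0, "fingers": 1}, {"tx": -0.3, "ty": -0.3, "tz": -7.3, "ax": 0, "ay": 0, "az": 0, "fingers": 1}, {"tx": -0.3, "ty": -0.3, "tz": -7.7, "ax": 0, "ay": 0, "az": 0, "fingers": 1}, {"tx": -0.3, "ty": -0.3, "tz": -8.0, "ax": 0, "ay": 0, "az": 0, "fingers": 1}, {"tx": -0.3, "ty": -0.3, "tz": -8.2, "ax": 0, "ay": 0, "az": 0, "fingers": 1}, {"tx": -0.3, "ty": -0.3, "tz": -8.4, "ax": 0, "ay": 0, "az": 0, "fingers": 1}, {"tx": -0.3, "ty": -0.3, "tz": -8.5, "ax": 0, "ay": 0, "az": 0, "fingers": 1}]}}

```text
clock: 8.85
tool_pos: [492.3, -50.9, 46.5]
orientation: [[-0.0, 1.0, 0.001], [1.0, 0.0, 0.0], [0.0, 0.001, -1.0]]
wrist_force: [0.2, 1.9, 5.0]
finger_gap: -0.1
finger_force: 2.3
```

>>> {"name": "play_rows", "arguments": {"deltas": [{"tx": 0, "ty": 0, "tz": -0.1, "ax": 0, "ay": 0, "az": 0, "fingers": 1}, {"tx": 0, "ty": 0, "tz": -0.1, "ax": 0, "ay": 0, "az": 0, "fingers": 1}]}}

```text
clock: 9.1
tool_pos: [492.4, -50.9, 45.9]
orientation: [[-0.0, 1.0, 0.001], [1.0, 0.0, 0.0], [0.0, 0.001, -1.0]]
wrist_force: [-2.3, 2.0, 16.5]
finger_gap: -0.1
finger_force: 8.0
```

The force jumped to 16.5 N at z = 45.9, so the button is against its stop. I hold it there, then release and rise.

>>> {"name": "play_rows", "arguments": {"deltas": [{"tx": 0, "ty": 0, "tz": 0, "ax": 0, "ay": 0, "az": 0, "fingers": 1}, {"tx": 0, "ty": 0, "tz": 0, "ax": 0, "ay": 0, "az": 0, "fingers": 1}, {"tx": 0, "ty": 0, "tz": 0, "ax": 0, "ay": 0, "az": 0, "fingers": 1}, {"tx": 0, "ty": 0, "tz": 0, "ax": 0, "ay": 0, "az": 0, "fingers": 1}, {"tx": 0, "ty": 0, "tz": 0, "ax": 0, "ay": 0, "az": 0, "fingers": 1}, {"tx": 0, "ty": 0, "tz": 0, "ax": 0, "ay": 0, "az": 0, "fingers": 1}, {"tx": 0, "ty": 0, "tz": 0, "ax": 0, "ay": 0, "az": 0, "fingers": 1}, {"tx": 0, "ty": 0, "tz": 1, "ax": 0, "ay": 0, "az": 0, "fingers": 1}, {"tx": 0, "ty": 0, "tz": 3, "ax": 0, "ay": 0, "az": 0, "fingers": 1}, {"tx": 0, "ty": 0, "tz": 7, "ax": 0, "ay": 0, "az": 0, "fingers": 1}, {"tx": 0, "ty": 0, "tz": 12, "ax": 0, "ay": 0, "az": 0, "fingers": 1}, {"tx": 0, "ty": 0, "tz": 16, "ax": 0, "ay": 0, "az": 0, "fingers": 1}, {"tx": 0, "ty": 0, "tz": 18, "ax": 0, "ay": 0, "az": 0, "fingers": 1}, {"tx": 0, "ty": 0, "tz": 18, "ax": 0, "ay": 0, "az": 0, "fingers": 1}, {"tx": 0, "ty": 0, "tz": 18, "ax": 0, "ay": 0, "az": 0, "fingers": 1}]}}

```text
clock: 10.98
tool_pos: [491.5, -51.0, 224.5]
orientation: [[0.0, 1.0, -0.001], [1.0, -0.0, -0.0], [-0.0, -0.001, -1.0]]
wrist_force: [0.1, -0.3, -0.6]
finger_gap: -0.2
finger_force: 0.0
```

```bash
python3 - <<'E'
from h import *
save('scene','e.png'); print(r.state()['clock'])
E
```

```text
11.025
```

View pics/e.png

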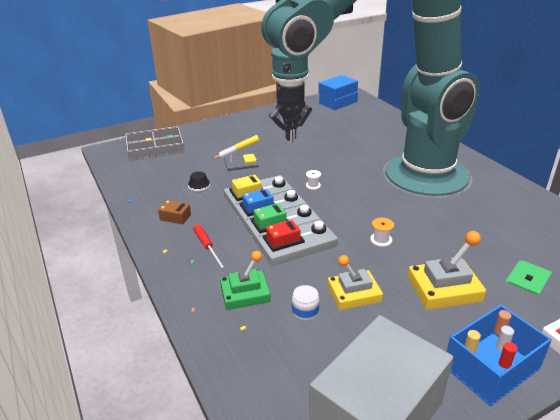

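The small yellow isolator's lever is over, with its ball at (344,260). The blue bay's button at (291,196) is up again, and everything else is where it was.

```bash
python3 -c "
from bench import r
print(r.job_done())"
```

```text
the job is handed in; nothing more can be done
None
```

I pushed the small yellow isolator's lever to its on stop, then held the blue battery's test button fully down for about a second and released it; the final picture showed nothing else moved, and I handed the job in at about 11 s with no verdict returned.

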